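# Clear the cobbler's bench: heels, sanding wheels and cream jar to their places

### The arm

A 6-joint arm with a two-finger parallel gripper is mounted at the origin on the work surface. World frame = base frame: x ahead of the robot, y to its left, z up, the work surface at z = 0. Lengths are in m, angles in rad, forces in N, time in s.
With the tool pointing down it reaches from about 0.225 to 0.875 m from the base axis. Payload 3.4 kg.
Tool frame: the origin (TCP) lies midway between the tips of the shut fingers; the grasp point (between the pads) lies 19 mm behind it; x points along the fingers, z is the direction in which the jaws open and shut, and the axes are right-handed (so a half turn about x gives the same grasp; the last joint's range is limited). The gripper opens to 85 mm and grips with 20 to 120 N. Pads are 22 mm wide; open, the fingers measure 114 mm over their backs; the gripper's body (76 mm by 85 mm) begins 54 mm behind the grasp point. The pads swing forward as they close: fully open they stand 13 mm farther back than shut.
Start: joints at [1.066, 0.276, 1.505, -0, 1.361, -0.121], TCP at [0.215, 0.533, 0.231] pointing down, gripper open.
Joint ranges: [-2.89, 2.89], [-0.75, 2.08], [0.22, 2.7], [-1.18, 4.32], [0.11, 2.71], [-2.7, 2.7]. Speed limits (rad/s): [2.57, 2.57, 3.14, 3.14, 3.14, 3.14].

### API

Orientations are given as a rotation vector (axis times angle).
In Python, from plant import * gives the robot as it stands. The module is installed in compiled form; this text tells all that it offers.
- The arm moves only by the tool step_arm, never from a script. Its argument "moves" is a list of rows, each a list of 7 numbers: the shift along the world's x, y, z scaled (see below), then the turn, a rotation vector about the world's x, y, z scaled (see below), then the gripper command: -1 is shut, 1 is fully open, values between are in proportion. In form: [[dx, dy, dz, wx, wy, wz, fingers], ...]. A call has exactly 5 rows; each row is the pose to reach, as a shift and turn from the pose commanded when the call began, turning the shorter way round; what a row does not reach only later rows make up. The controller multiplies each number of a shift by 0.75 m and each number of a turn by 180 degrees. A row lasts 1/12 s, in which the tool goes at most 41.7 mm and 7.16 degrees, less where a joint would pass 70% of its speed; a pose out of reach is approached as far as the arm can. A call with a number of a shift or a turn outside -1 to 1 is refused whole. A call with a gripper value outside its range is refused whole. The fingers move at their own pace and stop on an object; the grip force is fixed at half the most. Time passes only in rows, so rows that repeat a pose let the fingers close, or fill a call up. It gives the time, the measured TCP pose, the force and the opening at its end, in the units of the state.
- get_state(): the state, without advancing time (a new reading comes with each control period).
- capture(name): name is "scene" or "side" or "wrist"; returns a dict with "pixels" (420x560x3 uint8, red, green, blue), "fx", "fy", "cx", "cy" (pixels), "R" (3x3) and "t" (3): a world point X has camera coordinates R X + t; the wrist camera has in their place "hand_eye" (4x4, takes a point from camera to tool coordinates, whose origin is the TCP and whose axes are the tool frame's). Camera axes: x right, y down, z forward; pixel columns grow to the right and rows downward; lengths in m; the calibration is good to about 2 mm. The wrist camera is an equidistant fisheye: a pixel r from the principal point sees the ray r / f radians off the axis. A picture is of the moment at which its call begins: read the wrist's pose just before it. There is no depth.
- finish_job(): hands the job in, once; it reports no verdict.
Trained networks look in a picture, given as the dict that the camera call returned (one of the last four; its "shot" number tells which), for a name from the list of things; names that differ only in an ending like _2 or _b are one class to them, and where a whole thing is asked for, a point or a joint stands for the part that bears it (a point fixed in the world has none). Each returns a list of dicts, best first, with "confidence" (0 to 1); they miss things now and then, are a little off and sometimes report something else, mostly with a low value. They report only what shows in the picture. A call takes as long as a camera call. They do not tell look-alikes from the thing itself.
- cut_out(name, picture): "mask" (420x560 bool, what is visible of it) and "centre" ([column, row] in pixels, amid what is visible of it).
The state is a dict: "time": time; "joints": joint angles; "qd": joint speeds; "joint_efforts": joint torques, N m; "ee_pos": TCP position; "orientation": TCP orientation; "wrist_force": force on the tool from outside, world axes, zero at the start; "ft_torque": the same for the moment, N m; "finger_gap": finger opening in m.
Only numpy, scipy, OpenCV 4.12 (cv2) and the standard library are available. Lean on these libraries where they do the work, as an engineer would, in place of code of your own. Each camera call takes 0.05 s, during which the arm holds its last target. There are 200 camera calls.

### The job

Tidy these parts away on the shoemaker's bench: put the two leather heel blocks in the empty two-compartment tray, one flat in each compartment and the same way up as they lie now; thread both cork sanding wheels over the pin of the spindle stand so that the larger lies flat on the base and the smaller flat on top of it; and stand the loose cream jar in the free compartment of the jar tray. Keep the jar upright all the while, and leave everything released and at rest.

Things in the scene. Friction and masses are not known exactly. Their poses are not given: they have to be found in the camera images.
- heel_a: Stacked-leather heel block, brown stripes, loose on the bench, D-shaped from above: 52 mm long (x from -27 to +25), 50 mm wide, 38 mm tall, 100 g. Flat end at -x, half-round end (radius 25 mm) at +x, parallel flanks at y = -25 and +25 mm from x = -27 to 0. Origin on the underside at the centre of the half-round; z up. The two heels are alike and either may take either compartment.
- heel_b: Stacked-leather heel block, brown stripes, loose on the bench, D-shaped from above: 52 mm long (x from -27 to +25), 50 mm wide, 38 mm tall, 100 g. Flat end at -x, half-round end (radius 25 mm) at +x, parallel flanks at y = -25 and +25 mm from x = -27 to 0. Origin on the underside at the centre of the half-round; z up. The two heels are alike and either may take either compartment.
- wheel_large: The larger of two cork sanding wheels: a flat ring, outside diameter 60 mm, through hole 26 mm, 22 mm thick, 90 g, lying flat on the bench. Origin at the centre of its underside, z up along the hole.
- wheel_small: The smaller of two cork sanding wheels: a flat ring, outside diameter 44 mm, through hole 26 mm, 22 mm thick, 50 g, lying flat on the bench. Origin at the centre of its underside, z up along the hole.
- jar: Closed jar of shoe cream, standing loose on the bench: straight cylinder 52 mm in diameter and 58 mm tall, amber glass with a black lid (the top 16 mm, same diameter), about 160 g. Origin at the centre of its underside, z up.
- heel_tray: Fixed open wooden tray, 88 (x) by 176 (y) mm; walls 4 mm thick, rim 18 mm above the bench; floor top at z = 4 mm. A divider 4 mm thick, its top 16 mm above the bench, makes two compartments of 80 (x) by 82 (y) mm, centred at y = +43 and -43 mm. Origin: centre of the underside, z up. Both are empty at the start.
- jar_tray: Fixed open wooden tray, 88 (x) by 176 (y) mm; walls 4 mm thick, rim 18 mm above the bench; floor top at z = 4 mm. A divider 4 mm thick, its top 16 mm above the bench, makes two compartments of 80 (x) by 82 (y) mm, centred at y = +43 and -43 mm. Origin: centre of the underside, z up. The +y one holds a jar like the loose one, fixed, top 62 mm above the bench; the -y one is free.
- spindle: Fixed spindle stand: a round dark steel base, 90 mm in diameter and 12 mm high, with an upright steel pin 10 mm in diameter rising from its centre to 62 mm above the bench. Origin at the centre of the underside, z up along the pin.
There are look-alikes about, which are no part of the job. Of the things shaped like the jar, the cream one is meant.

How it is judged:
By the outcome, as a careful person would: the job done as asked, in the order asked, and still so for the second after the job is handed in, with the robot touching nothing.
It also fails if it takes over 109 s, if anything falls off the work surface, if the arm or the gripper's body presses on something with over 40 N, if the wrist force passes 120 N, or if a joint passes its speed limit or range.

## Working session

There is one attempt and no reset: what is moved stays moved. The work goes in short steps, Python scripts to look and compute and a tool call to move; the robot and the scene stay as the last step left them, time stands still between calls to the robot, and variables do not carry over. Pictures are saved under pics/ and viewed, about 12 in all and at most 16, crops included, and the job is handed in when it is done.

Besides the shell and the picture viewer there is one more tool, called after "Call:" as name(argument=value, ...) on one line, values as JSON. step_arm: Moves the arm, as the interface text tells. Shifts and turns lie within -1 to 1; 1 stands for 0.75 m of shift or 180 degrees of turn. Its arguments: {"type":"object","properties":{"moves":{"type":"array"}},"required":["moves"]}

```bash
mkdir -p pics; ls
python3 - <<'E'
from plant import *
import cv2
s=get_state();print(s)
for n in("scene","side"):
    p=capture(n);cv2.imwrite(f"pics/{n}0.png",p["pixels"][:,:,::-1])
    print(n,{k:v for k,v in p.items() if k!="pixels"})
    for o in("heel_a","wheel_large","wheel_small","jar","heel_tray","jar_tray","spindle"):
        print(o,[(d["confidence"],d["centre"],int(d["mask"].sum())) for d in cut_out(o,p)])
E
```

```text
pics
{'time': 0.0, 'joints': array([ 1.06601767e+00,  2.76552222e-01,  1.50613753e+00, -2.54617331e-05,
        1.36064747e+00, -1.20994635e-01]), 'qd': array([ 2.10598055e-03, -2.02112248e-03,  1.04920334e-03,  3.93963521e-04,
        7.83404405e-05,  9.79754038e-04]), 'joint_efforts': array([-1.56273627e-04, -4.16792500e+01, -2.45808792e+01, -1.09034270e-04,
        1.13103987e-02,  1.38629571e-05]), 'ee_pos': array([0.21505708, 0.53271114, 0.23046232]), 'orientation': array([-0.92290196,  1.36824655,  0.92155612]), 'wrist_force': array([-0.8435221 , -0.60863299, -0.38236892]), 'ft_torque': array([-0.04344873, -0.03204279, -0.04067621]), 'finger_gap': 0.0854496277945915}
scene {'fx': 543.3264287348762, 'fy': 543.3264287348762, 'cx': 285.7009305951167, 'cy': 207.28714060996433, 'R': array([[-0.42537813,  0.90496524,  0.00955862],
       [ 0.53668728,  0.26074554, -0.80248273],
       [-0.72871134, -0.33622861, -0.59659878]]), 't': array([ 0.1737252 , -0.20947636,  1.45588264]), 'shot': 1}
heel_a [(0.71, [221.9, 185.0], 681), (0.58, [432.9, 224.8], 801)]
wheel_large [(0.93, [175.1, 1
[... 365 characters left out ...]
': 459.9066809191585, 'fy': 459.9066809191585, 'cx': 277.2589491504867, 'cy': 203.93125656872078, 'R': array([[ 0.84032098, -0.54153264, -0.02455699],
       [-0.30405411, -0.43334257, -0.84838984],
       [ 0.44878921,  0.72038643, -0.52880207]]), 't': array([-0.3453042 ,  0.17421171,  0.91260169]), 'shot': 2}
heel_a [(0.91, [198.9, 176.9], 411), (0.6, [313.8, 252.6], 712)]
wheel_large [(0.76, [346.9, 305.3], 832)]
wheel_small [(0.85, [283.5, 215.7], 245)]
jar [(0.94, [255.9, 184.9], 491), (0.88, [160.2, 180.7], 503), (0.81, [233.0, 160.5], 436), (0.61, [286.9, 175.6], 431)]
heel_tray [(0.65, [428.3, 243.2], 2672)]
jar_tray [(0.82, [338.6, 197.5], 1889)]
spindle [(0.9, [296.3, 158.9], 337)]
```

Run:
```python
import cv2
a=cv2.imread("pics/scene0.png")[130:340,40:560]
b=cv2.imread("pics/side0.png")[120:360,120:520]
cv2.imwrite("pics/sceneA.png",cv2.resize(a,(800,323),interpolation=2))
cv2.imwrite("pics/sideA.png",cv2.resize(b,(800,480),interpolation=2))
```

```text
(no output)
```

View pics/sceneA.png

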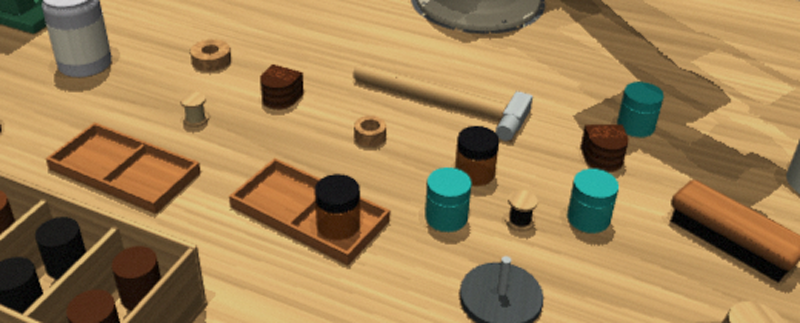

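View pics/sideA.png

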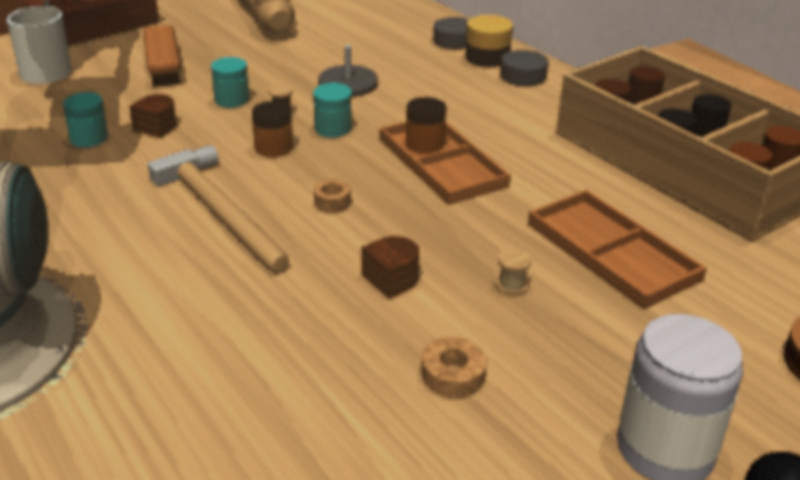

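Jar-like candidates (scene px): the amber jar with the black lid at (347,228), teal jars at (330,256), (425,261) and (458,197), and the fixed amber jar in the tray at ~(258,264). The amber loose one at (347,228) fits. The wheels are rings at (176,165) large and (280,214) small. The heels are at (222,185) and (433,225). The spools at (166,201) and (378,266) are no part of the job. Next I fit the poses.

```bash
cat > h.py <<'E'
from plant import *
import numpy as np, cv2
from scipy.optimize import minimize
from scipy.spatial.transform import Rotation as Ro
def disc(r,z0,z1,n=40,cx=0):
    a=np.linspace(0,2*np.pi,n,endpoint=False)
    return np.vstack([np.c_[cx+r*np.cos(a),r*np.sin(a),0*a+z] for z in(z0,z1)])
def heel():
    a=np.linspace(-np.pi/2,np.pi/2,20);p=np.vstack([np.c_[.025*np.cos(a),.025*np.sin(a)],[[-.027,.025],[-.027,-.025]]])
    return np.vstack([np.c_[p,0*p[:,0]+z] for z in(0,.038)])
def tray():
    return np.array([[x,y,z] for x in(-.044,.044) for y in(-.088,.088) for z in(0,.018)])
M=dict(heel=heel(),wheel_large=disc(.03,0,.022),wheel_small=disc(.022,0,.022),jar=disc(.026,0,.058),tray=tray(),base=disc(.045,0,.012))
def proj(p,X):
    if "R" in p: c=X@p["R"].T+p["t"]
    else:
        T=p["T"];c=(X-T[:3,3])@T[:3,:3]
        r=np.hypot(c[:,0],c[:,1]);k=np.arctan2(r,c[:,2])/np.maximum(r,1e-9)
        return np.c_[p["fx"]*c[:,0]*k+p["cx"],p["fy"]*c[:,1]*k+p["cy"]]
    return np.c_[p["fx"]*c[:,0]/c[:,2]+p["cx"],p["fy"]*c[:,1]/c[:,2]+p["cy"]]
def place(m,q):
    c,s=np.cos(q[2]),np.sin(q[2]);return m@np.array([[c,s,0],[-s,c,0],[0,0,1]])+[q[0],q[1],0]
def ground(p,uv,z):   # camera ray meets plane z
    if "R" in p: d=p["R"].T@[(uv[0]-p["cx"])/p["fx"],(uv[1]-p["cy"])/p["fy"],1];o=-p["R"].T@p["t"]
    else:
        v=np.array([uv[0]-p["cx"],uv[1]-p["cy"]]);r=np.linalg.norm(v);t=r/p["fx"]
        d=p["T"][:3,:3]@np.r_[v/max(r,1e-9)*np.sin(t),np.cos(t)];o=p["T"][:3,3]
    return o+d*(z-o[2])/d[2]
def hullmask(p,m,q,S=3):
    P=proj(p,place(m,q));im=np.zeros((420*S,560*S),np.uint8)
    cv2.fillConvexPoly(im,cv2.convexHull(np.round(P*S).astype(np.int32)),1);return im
def fit(m,views,yaws=(0,),z=0,S=3):
    """views: [(pic,mask)]; m lifted by z; returns (x,y,yaw),iou"""
    m=m+[0,0,z];V=[]
    for p,k in views:
        pts=np.argwhere(k)[:,::-1].astype(np.int32);im=cv2.resize(k.astype(np.uint8),None,fx=S,fy=S,interpolation=0)
        cs,_=cv2.findContours(im,0,1);h=np.zeros_like(im);cv2.fillConvexPoly(h,cv2.convexHull(max(cs,key=cv2.contourArea)),1);V.append((p,h,pts.mean(0)))
    x0=np.mean([ground(p,c,m[:,2].mean()) for p,_,c in V],0)
    def f(q):
        e=0
        for p,h,_ in V:
            g=hullmask(p,m,q,S);e+=1-(g&h).sum()/(g|h).sum()
        return e/len(V)
    best=None
    for y in yaws:
        r=minimize(f,[x0[0],x0[1],y],method="Nelder-Mead",options=dict(initial_simplex=[[x0[0],x0[1],y],[x0[0]+.01,x0[1],y],[x0[0],x0[1]+.01,y],[x0[0],x0[1],y+(.3 if len(yaws)>1 else 0.01)]],maxiter=70,xatol=1e-4,fatol=1e-3))
        if best is None or r.fun<best.fun:best=r
    return np.round(best.x,4),round(1-best.fun,3)
def wrist():
    s=get_state();p=capture("wrist");T=np.eye(4);T[:3,:3]=Ro.from_rotvec(s["orientation"]).as_matrix();T[:3,3]=s["ee_pos"]
    p["T"]=T@np.array(p["hand_eye"]);return p
def near(p,name,uv,tol=15):
    L=[d for d in cut_out(name,p) if np.hypot(*(np.array(d["centre"])-uv))<tol]
    return L[0]["mask"] if L else None
E
python3 - <<'E'
from h import *
s=get_state();print(Ro.from_rotvec(s["orientation"]).as_matrix().round(3))
A=capture("scene");B=capture("side")
Y=np.arange(-3,3.2,.8);T=(-.8,0,.8,1.6)
for n,cls,m,a,b,y in[("heel1","heel_a","heel",(222,185),(314,252),Y),("heel2","heel_a","heel",(433,225),(199,177),Y),("WL","wheel_large","wheel_large",(175,165),(347,305),(0,)),
 ("WS","wheel_small","wheel_small",(280,213),(283,216),(0,)),("jar","jar","jar",(347,228),(256,185),(0,)),("ht","heel_tray","tray",(125,236),(428,243),T),("jt","jar_tray","tray",(244,266),(338,197),T),("sp","spindle","base",(366,322),(296,159),(0,))]:
    V=[(p,near(p,cls,c)) for p,c in((A,a),(B,b))]
    V=[v for v in V if v[1] is not None]
    sep=[tuple(fit(M[m],[v],y)[0][:2].round(3)) for v in V] if len(y)==1 else ""
    print(n,len(V),fit(M[m],V,y),sep)
E
```

```text
[[ 0.    -0.927  0.374]
 [ 0.     0.374  0.927]
 [-1.    -0.     0.   ]]
heel1 2 (array([ 0.4126, -0.1574, -0.0727]), np.float64(0.967)) 
heel2 2 (array([0.3461, 0.2984, 0.5544]), np.float64(0.944)) 
WL 2 (array([ 0.3701, -0.302 ,  0.0071]), np.float64(0.945)) [(np.float64(0.371), np.float64(-0.301)), (np.float64(0.369), np.float64(-0.303))]
WS 2 (array([0.437 , 0.0007, 0.0083]), np.float64(0.927)) [(np.float64(0.439), np.float64(0.002)), (np.float64(0.435), np.float64(-0.001))]
jar 2 (array([0.4468, 0.156 , 0.0031]), np.float64(0.933)) [(np.float64(0.447), np.float64(0.156)), (np.float64(0.445), np.float64(0.153))]
ht 2 (array([ 0.6375, -0.2542, -0.0531]), np.float64(0.958)) 
jt 2 (array([ 6.055e-01,  2.000e-04, -1.530e-01]), np.float64(0.847)) 
sp 2 (array([0.6328, 0.2537, 0.0125]), np.float64(0.802)) [(np.float64(0.632), np.float64(0.253)), (np.float64(0.646), np.float64(0.265))]
```

Run:
```python
from h import *
A=capture("scene");B=capture("side")
jt=np.vstack([M["tray"],disc(.026,.004,.062)+[0,.043,0]])
V=[(p,near(p,"jar_tray",c)) for p,c in((A,(244,266)),(B,(338,197)))]
J=fit(jt,V,(-.5,-.15,.2,3));print(J)
sp=np.vstack([M["base"],disc(.005,0,.062)])
V=[(p,near(p,"spindle",c)) for p,c in((A,(366,322)),(B,(296,159)))]
S=fit(sp,V,(0,));print(S,[fit(sp,[v],(0,))[0] for v in V])
L=[(M["heel"],[.4126,-.1574,-.0727]),(M["heel"],[.3461,.2984,.5544]),(M["wheel_large"],[.37,-.302,0]),(M["wheel_small"],[.437,0,0]),(M["jar"],[.4468,.156,0]),(M["tray"],[.6375,-.2542,-.0531]),(jt,J[0]),(sp,S[0])]
o=[]
for p,(x0,y0,w,h) in((A,(80,140,390,210)),(B,(140,120,390,210))):
    im=cv2.resize(p["pixels"][:,:,::-1].copy(),None,fx=3,fy=3,interpolation=cv2.INTER_CUBIC)
    for m,q in L:
        P=proj(p,place(m,q));cv2.polylines(im,[cv2.convexHull(np.round(P*3).astype(np.int32))],True,(0,255,0),1)
    o.append(cv2.resize(im[y0*3:(y0+h)*3,x0*3:(x0+w)*3],(550,296),interpolation=3))
cv2.imwrite("pics/ov.png",np.vstack(o))
```

```text
(array([ 0.6052, -0.0014, -0.1456]), np.float64(0.964))
(array([0.6339, 0.2531, 0.0089]), np.float64(0.883)) [array([0.6332, 0.253 , 0.0076]), array([0.631 , 0.2525, 0.0076])]
```

View pics/ov.png

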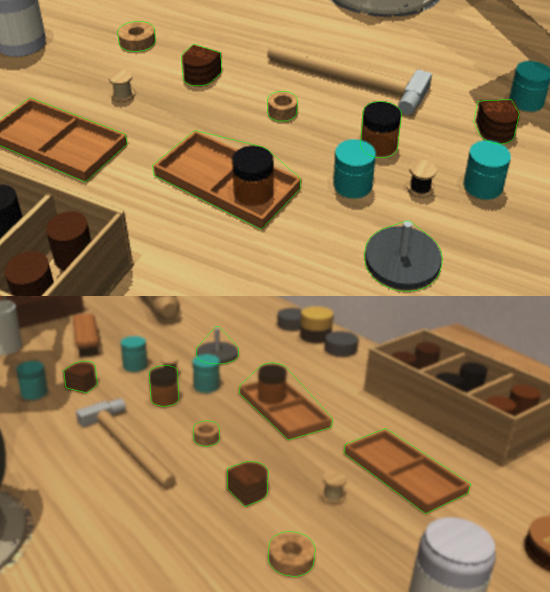

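Both overlays match every item. The jar choice is confirmed: amber, black lid, loose. I'll start with the heel at (0.346, 0.298) and take a closer wrist look on the way.

Call:
step_arm(moves=[[0.12,-0.215,-0.05,0,0,0.19,1],[0.12,-0.215,-0.05,0,0,0.19,1],[0.12,-0.215,-0.05,0,0,0.19,1],[0.12,-0.215,-0.05,0,0,0.19,1],[0.12,-0.215,-0.05,0,0,0.19,1]])

```text
time: 2.42
ee_pos: [0.3055, 0.3705, 0.1936]
orientation: [-1.365, 1.101, 1.364]
wrist_force: [1.3, -0.4, 0.2]
finger_gap: 0.0854
```

Call:
step_arm(moves=[[0.055,-0.098,-0.03,0,0,0.109,1],[0.055,-0.098,-0.03,0,0,0.109,1],[0.055,-0.098,-0.03,0,0,0.109,1],[0.055,-0.098,-0.03,0,0,0.109,1],[0.055,-0.098,-0.03,0,0,0.109,1]])

```text
time: 2.83
ee_pos: [0.3465, 0.2988, 0.1716]
orientation: [-1.597, 0.9, 1.598]
wrist_force: [0.6, -0.2, 0.2]
finger_gap: 0.0855
```

```bash
cat >> h.py <<'E'
def look(cls,m,uvw,yaws,z=0,png=None,extra=()):
    """wrist fit near world point uvw"""
    p=wrist();c=proj(p,np.array([uvw],float))[0];k=near(p,cls,c,60)
    q=None
    if k is not None: q=fit(M[m],[(p,k)],yaws,z);print("fit",q)
    else: print("missed, expected px",c)
    if png:
        im=cv2.resize(p["pixels"][:,:,::-1].copy(),None,fx=2,fy=2)
        if q: 
            P=proj(p,place(M[m]+[0,0,z],q[0]));cv2.polylines(im,[cv2.convexHull(np.round(P*2).astype(np.int32))],True,(0,255,0),1)
        cv2.imwrite(png,cv2.resize(im,(640,480)))
    s=get_state();R=Ro.from_rotvec(s["orientation"]).as_matrix()
    print("t",s["time"],"tcp",s["ee_pos"].round(4),"jaw",np.degrees(np.arctan2(R[1,2],R[0,2])).round(1),"gap",round(s["finger_gap"],4),"F",s["wrist_force"].round(1));return q
E
python3 - <<'E'
from h import *
look("heel_a","heel",[.346,.298,.02],np.arange(-3,3.2,.8),0,"pics/w1.png")
B=capture("side");A=capture("scene")
for b in((160,181),(233,160),(287,176)):
    k=near(B,"jar",b)
    if k is not None: print(fit(M["jar"],[(B,k)]))
E
```

```text
fit (array([0.3439, 0.2996, 0.4714]), np.float64(0.97))
t 2.9333 tcp [0.3463 0.3    0.1719] jaw 121.4 gap 0.0856 F [-0.3 -0.4 -0.5]
(array([0.2527, 0.3228, 0.014 ]), np.float64(0.929))
(array([0.4669, 0.3097, 0.    ]), np.float64(0.934))
(array([0.5377, 0.1509, 0.0023]), np.float64(0.954))
```

View pics/w1.png

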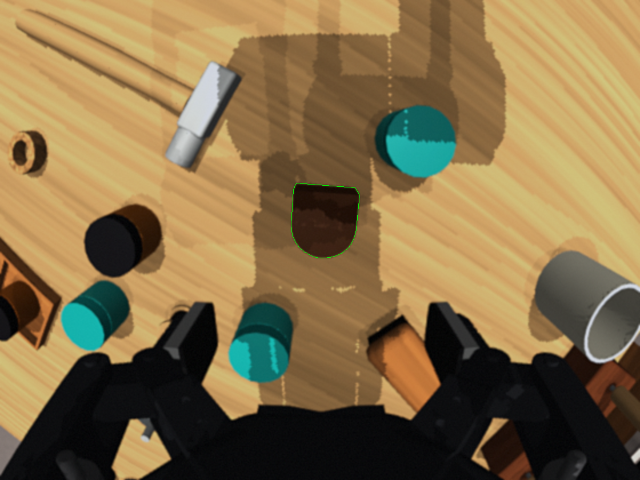

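Picture 4 (wrist): the heel is outlined at (325,220), flat end up, with a teal jar at (415,140) clear of the jaw line and the two other teal jars well away. Grasping on the flanks.

Call:
step_arm(moves=[[-0.015,-0.007,0,0,0,-0.024,1],[-0.015,-0.007,-0.055,0,0,-0.024,1],[-0.015,-0.007,-0.11,0,0,-0.024,1],[-0.015,-0.007,-0.165,0,0,-0.024,1],[-0.015,-0.007,-0.208,0,0,-0.024,1]])

```text
time: 3.6
ee_pos: [0.3339, 0.2939, 0.0137]
orientation: [-1.549, 0.947, 1.55]
wrist_force: [-0.7, -0.3, 1.0]
finger_gap: 0.0857
```

Call:
step_arm(moves=[[0,0,0,0,0,0,1],[0,0,0,0,0,0,-1],[0,0,0,0,0,0,-1],[0,0,0,0,0,0,-1],[0,0,0,0,0,0,-1]])

```text
time: 4.02
ee_pos: [0.3369, 0.2953, 0.0179]
orientation: [-1.55, 0.941, 1.546]
wrist_force: [-0.1, 0.6, 3.1]
finger_gap: 0.0486
```

Call:
step_arm(moves=[[0,0,0,0,0,0,-1],[0,0,0,0,0,0,-1],[0,0,0,0,0,0,-1],[0,0,0.05,0,0,0,-1],[0,0,0.1,0,0,0,-1]])

```text
time: 4.43
ee_pos: [0.3337, 0.2931, 0.0912]
orientation: [-1.548, 0.95, 1.551]
wrist_force: [1.4, 1.0, -0.7]
finger_gap: 0.0487
```

Call:
step_arm(moves=[[0,0,0.05,0,0,0,-1],[0.024,-0.05,0.106,0,0,-0.021,-1],[0.048,-0.098,0.106,0,0,-0.042,-1],[0.072,-0.148,0.106,0,0,-0.042,-1],[0.097,-0.197,0.106,0,0,-0.042,-1]])

```text
time: 4.85
ee_pos: [0.4038, 0.1555, 0.1729]
orientation: [-1.46, 1.022, 1.453]
wrist_force: [1.0, 0.1, -2.2]
finger_gap: 0.0484
```

Call:
step_arm(moves=[[0.019,-0.039,0,0,0,-0.01,-1],[0.039,-0.079,0,0,0,-0.02,-1],[0.058,-0.118,0,0,0,-0.03,-1],[0.078,-0.158,0,0,0,-0.042,-1],[0.097,-0.197,0,0,0,-0.042,-1]])

```text
time: 5.27
ee_pos: [0.4759, 0.0069, 0.1713]
orientation: [-1.362, 1.102, 1.358]
wrist_force: [-0.3, 0.5, -0.6]
finger_gap: 0.0486
```

Call:
step_arm(moves=[[0.019,-0.039,0,0,0,-0.01,-1],[0.039,-0.079,0,0,0,-0.02,-1],[0.058,-0.118,0,0,0,-0.03,-1],[0.078,-0.158,0,0,0,-0.042,-1],[0.097,-0.197,0,0,0,-0.042,-1]])

```text
time: 5.68
ee_pos: [0.5487, -0.1408, 0.1713]
orientation: [-1.267, 1.171, 1.263]
wrist_force: [0.1, 0.4, -0.5]
finger_gap: 0.0484
```

Call:
step_arm(moves=[[0.019,-0.039,0,0,0,-0.01,-1],[0.039,-0.079,0,0,0,-0.02,-1],[0.058,-0.118,0,0,0,-0.03,-1],[0.078,-0.158,0,0,0,-0.042,-1],[0.097,-0.197,0,0,0,-0.042,-1]])

```text
time: 6.1
ee_pos: [0.6213, -0.2884, 0.1714]
orientation: [-1.17, 1.234, 1.166]
wrist_force: [0.9, 0.2, -1.3]
finger_gap: 0.0487
```

Run:
```python
from h import *
look("heel_tray","tray",[.6375,-.2542,.01],(-.05,.1),0,"pics/w2.png")
```

```text
fit (array([ 0.6356, -0.252 , -0.0649]), np.float64(0.911))
t 6.2 tcp [ 0.6228 -0.2923  0.1705] jaw 86.7 gap 0.0483 F [ 0.2  0.7 -1.3]
```

View pics/w2.png

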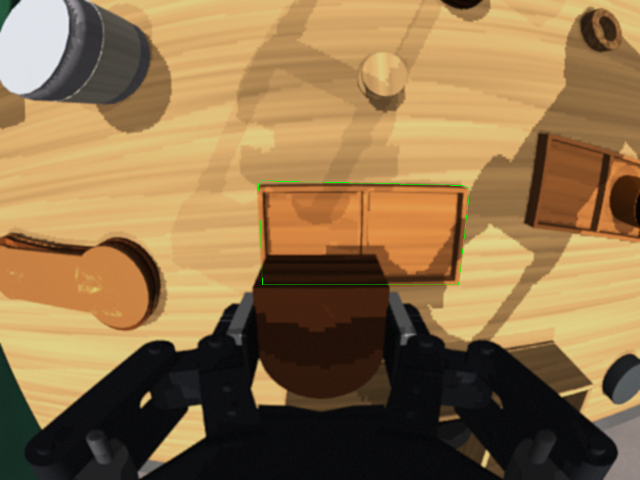

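Picture 5: the heel is held level (320,320), and the left (-y) compartment is free right ahead of it. The tray fit agrees within 2 mm. Lowering now.

Call:
step_arm(moves=[[0.004,-0.005,0,0,0,0,-1],[0.004,-0.005,-0.05,0,0,0,-1],[0.004,-0.005,-0.1,0,0,0,-1],[0.004,-0.005,-0.15,0,0,0,-1],[0.004,-0.005,-0.185,0,0,0,-1]])

```text
time: 6.62
ee_pos: [0.6219, -0.2883, 0.029]
orientation: [-1.167, 1.234, 1.173]
wrist_force: [-0.3, 0.5, -1.2]
finger_gap: 0.049
```

Call:
step_arm(moves=[[0,0,0,0,0,0,-1],[0,0,-0.008,0,0,0,-1],[0,0,-0.015,0,0,0,-1],[0,0,-0.015,0,0,0,-1],[0,0,-0.015,0,0,0,-1]])

```text
time: 7.03
ee_pos: [0.6253, -0.2911, 0.0224]
orientation: [-1.173, 1.233, 1.166]
wrist_force: [0.5, 0.9, -0.8]
finger_gap: 0.049
```

Run:
```python
from h import *
s=get_state();print(s["ee_pos"],s["wrist_force"],s["finger_gap"])
```

```text
[ 0.62528385 -0.2911351   0.02239065] [ 0.47210063  0.91196103 -0.77713036] 0.048974056556674875
```

Call:
step_arm(moves=[[0,-0.005,-0.003,0,0,0,-1],[0,-0.005,-0.004,0,0,0,-1],[0,-0.005,-0.004,0,0,0,0.55],[0,-0.005,-0.004,0,0,0,0.55],[0,-0.005,-0.004,0,0,0,0.55]])

```text
time: 7.45
ee_pos: [0.6243, -0.2948, 0.0179]
orientation: [-1.171, 1.234, 1.168]
wrist_force: [-0.2, -0.1, -0.3]
finger_gap: 0.0663
```

Call:
step_arm(moves=[[0,0,0.01,0,0,0,0.55],[0,0,0.03,0,0,0,0.55],[0,0,0.08,0,0,0,0.55],[0,0,0.14,0,0,0,0.6],[0,0,0.195,0,0,0,1]])

```text
time: 7.87
ee_pos: [0.6231, -0.2943, 0.1612]
orientation: [-1.168, 1.235, 1.171]
wrist_force: [1.0, -0.4, 0.2]
finger_gap: 0.0785
```

Run:
```python
from h import *
p=look("heel_a","heel",[.6352,-.2971,.025],(-.3,.3),.004)
B=capture("side");c=proj(B,np.array([[.635,-.297,.02]]))[0];k=near(B,"heel_a",c,25)
print(None if k is None else fit(M["heel"],[(B,k)],(-.3,.3),.004))
```

```text
fit (array([ 0.6344, -0.2925, -0.0515]), np.float64(0.988))
t 7.9667 tcp [ 0.6281 -0.2971  0.1695] jaw 86.9 gap 0.0854 F [ 1.1 -0.7  0.5]
(array([ 0.634 , -0.2937,  0.0441]), np.float64(0.959))
```

Call:
step_arm(moves=[[-0.03,0.018,0,0,0,-0.006,1],[-0.06,0.037,0,0,0,-0.006,1],[-0.09,0.055,0,0,0,-0.006,1],[-0.12,0.074,0,0,0,-0.006,1],[-0.15,0.093,0,0,0,-0.006,1]])

```text
time: 8.48
ee_pos: [0.5088, -0.2233, 0.1579]
orientation: [-1.152, 1.244, 1.159]
wrist_force: [1.2, 0.5, 0.3]
finger_gap: 0.0853
```

Call:
step_arm(moves=[[-0.04,0.025,0,0,0,0,1],[-0.08,0.05,0,0,0,0,1],[-0.12,0.074,0,0,0,0,1],[-0.1485,0.093,0,0,0,0,1],[-0.1485,0.093,0,0,0,0,1]])

```text
time: 8.9
ee_pos: [0.3929, -0.1504, 0.158]
orientation: [-1.147, 1.246, 1.165]
wrist_force: [-0.2, 0.3, -0.3]
finger_gap: 0.0853
```

Run:
```python
from h import *
look("heel_a","heel",[.4126,-.1574,.02],(-.5,-.07,.4,3),0)
```

```text
fit (array([ 0.4117, -0.1556, -0.0111]), np.float64(0.979))
t 9.0 tcp [ 0.3986 -0.1541  0.1592] jaw 85.8 gap 0.0853 F [ 1.1 -0.6 -0. ]
```

Call:
step_arm(moves=[[0.004,-0.002,0,0,0,0.007,1],[0.004,-0.002,-0.05,0,0,0.007,1],[0.004,-0.002,-0.1,0,0,0.007,1],[0.004,-0.002,-0.15,0,0,0.007,1],[0.004,-0.002,-0.19,0,0,0.007,1]])

```text
time: 9.42
ee_pos: [0.4037, -0.1569, 0.0152]
orientation: [-1.172, 1.233, 1.173]
wrist_force: [0.2, 0.5, -0.7]
finger_gap: 0.0858
```

Call:
step_arm(moves=[[0,0,0,0,0,0,1],[0,0,0,0,0,0,-1],[0,0,0,0,0,0,-1],[0,0,0,0,0,0,-1],[0,0,0,0,0,0,-1]])

```text
time: 9.83
ee_pos: [0.405, -0.1575, 0.0198]
orientation: [-1.176, 1.231, 1.167]
wrist_force: [-0.6, 0.2, 0.8]
finger_gap: 0.0486
```

Call:
step_arm(moves=[[0,0,0,0,0,0,-1],[0,0,0,0,0,0,-1],[0,0,0,0,0,0,-1],[0,0,0,0,0,0,-1],[0,0,0,0,0,0,-1]])

```text
time: 10.25
ee_pos: [0.405, -0.1575, 0.0197]
orientation: [-1.176, 1.231, 1.167]
wrist_force: [0.9, 1.1, 7.0]
finger_gap: 0.0489
```

Call:
step_arm(moves=[[0,0,0.03,0,0,0,-1],[0,0,0.08,0,0,0,-1],[0,0,0.13,0,0,0,-1],[0.02,0,0.15,0,0,0,-1],[0.06,-0.015,0.15,0,0,0,-1]])

```text
time: 10.67
ee_pos: [0.4473, -0.1667, 0.1353]
orientation: [-1.176, 1.231, 1.167]
wrist_force: [-0.5, -0.8, -1.9]
finger_gap: 0.0488
```

Call:
step_arm(moves=[[0.05,-0.012,0,0,0,0,-1],[0.1,-0.024,0,0,0,0,-1],[0.15,-0.034,0,0,0,0,-1],[0.2,-0.046,0,0,0,0,-1],[0.244,-0.056,0,0,0,0,-1]])

```text
time: 11.08
ee_pos: [0.6332, -0.2101, 0.1311]
orientation: [-1.173, 1.232, 1.17]
wrist_force: [0.4, 0.4, -0.3]
finger_gap: 0.0489
```

Call:
step_arm(moves=[[0,0,0,0,0,0,-1],[0,0,-0.03,0,0,0,-1],[0,0,-0.06,0,0,0,-1],[0,0,-0.09,0,0,0,-1],[0,0,-0.09,0,0,0,-1]])

```text
time: 11.5
ee_pos: [0.6273, -0.208, 0.0586]
orientation: [-1.165, 1.236, 1.179]
wrist_force: [-1.6, -1.2, -2.2]
finger_gap: 0.0486
```

Run:
```python
from h import *
look("heel_a","heel",[.64,-.21,.06],(0,),.047)
```

```text
fit (array([ 0.6311, -0.2083,  0.0079]), np.float64(0.887))
t 11.6 tcp [ 0.6303 -0.2093  0.0627] jaw 87.1 gap 0.0489 F [ 0.3 -0.5 -1.6]
```

Call:
step_arm(moves=[[0.003,0,-0.02,0,0,0,-1],[0.003,0,-0.04,0,0,0,-1],[0.003,0,-0.05,0,0,0,-1],[0.003,0,-0.054,0,0,0,-1],[0.003,0,-0.054,0,0,0,-1]])

```text
time: 12.02
ee_pos: [0.6338, -0.2099, 0.0241]
orientation: [-1.173, 1.232, 1.17]
wrist_force: [0.4, -0.1, -0.0]
finger_gap: 0.0488
```

Call:
step_arm(moves=[[0,0,0,0,0,0,-1],[0,0,-0.001,0,0,0,0.5],[0,0,-0.001,0,0,0,0.5],[0,0,-0.001,0,0,0,0.5],[0,0,-0.001,0,0,0,0.5]])

```text
time: 12.43
ee_pos: [0.6334, -0.2097, 0.0218]
orientation: [-1.172, 1.233, 1.171]
wrist_force: [-0.6, 0.0, 0.0]
finger_gap: 0.0641
```

Call:
step_arm(moves=[[0,0,0.01,0,0,0,0.5],[0,0,0.03,0,0,0,0.5],[0,0,0.08,0,0,0,0.5],[0,0,0.13,0,0,0,0.7],[0,0,0.18,0,0,0,1]])

```text
time: 12.85
ee_pos: [0.6328, -0.2094, 0.158]
orientation: [-1.171, 1.233, 1.172]
wrist_force: [0.8, -0.4, 0.4]
finger_gap: 0.0824
```

Run:
```python
from h import *
p=look("heel_a","heel",[.64,-.21,.025],(-.3,.3),.004,"pics/w3.png")
p=look("wheel_large","wheel_large",[.37,-.302,.011],(0,),0)
```

```text
fit (array([ 0.6412, -0.2098,  0.0068]), np.float64(0.985))
t 12.95 tcp [ 0.6375 -0.2114  0.165 ] jaw 87.1 gap 0.0854 F [0.  0.3 0.3]
missed, expected px [174.87131022 -63.53591867]
t 13.05 tcp [ 0.6338 -0.2098  0.1585] jaw 87.1 gap 0.0857 F [-0.5 -0.2  0. ]
```

View pics/w3.png

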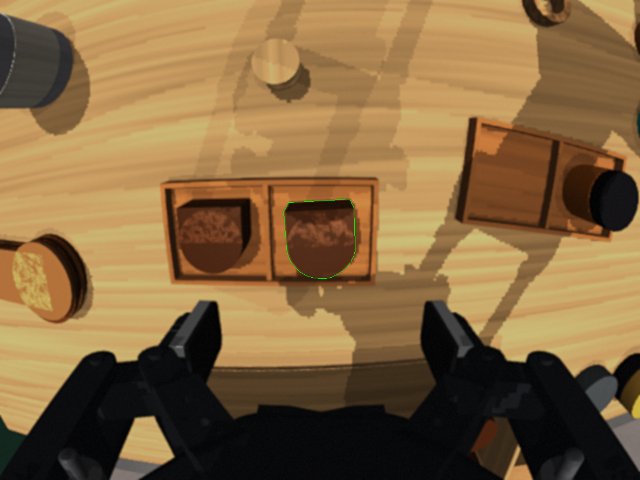

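Picture 6: both heels sit flat, one in each compartment (215,235 and 320,238). Now the large wheel.

Call:
step_arm(moves=[[-0.045,-0.016,0,0,0,0,1],[-0.09,-0.032,0,0,0,0,1],[-0.135,-0.048,0,0,0,0,1],[-0.18,-0.063,0,0,0,0,1],[-0.225,-0.079,0,0,0,0,1]])

```text
time: 13.47
ee_pos: [0.4616, -0.268, 0.1544]
orientation: [-1.169, 1.233, 1.176]
wrist_force: [-0.3, -0.7, -0.1]
finger_gap: 0.0857
```

Call:
step_arm(moves=[[-0.045,-0.016,0,0,0,0,1],[-0.09,-0.032,-0.01,0,0,0,1],[-0.127,-0.044,-0.02,0,0,0,1],[-0.127,-0.044,-0.027,0,0,0,1],[-0.127,-0.044,-0.027,0,0,0,1]])

```text
time: 13.88
ee_pos: [0.3666, -0.3006, 0.134]
orientation: [-1.165, 1.234, 1.174]
wrist_force: [0.5, 0.1, -0.2]
finger_gap: 0.0853
```

Run:
```python
from h import *
p=look("wheel_large","wheel_large",[.37,-.302,.011],(0,),0,"pics/w4.png")
```

```text
fit (array([ 0.3694, -0.301 , -0.0005]), np.float64(0.963))
t 13.9833 tcp [ 0.3693 -0.3014  0.1354] jaw 87.1 gap 0.0853 F [0.1 0.5 0.3]
```

View pics/w4.png

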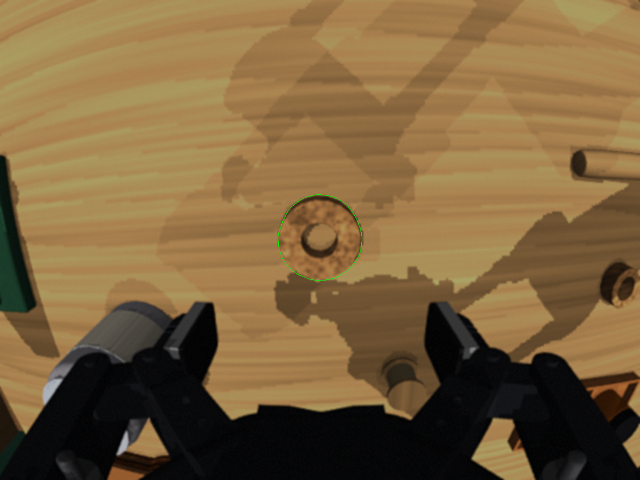

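Picture 7: the large wheel is at (320,238), centred between the jaws. The bottle at lower left stays outside finger reach.

Call:
step_arm(moves=[[0,0,-0.05,0,0,0,1],[0,0,-0.1,0,0,0,1],[0,0,-0.14,0,0,0,1],[0,0,-0.165,0,0,0,1],[0,0,-0.165,0,0,0,1]])

```text
time: 14.4
ee_pos: [0.3683, -0.2991, 0.0088]
orientation: [-1.166, 1.232, 1.18]
wrist_force: [0.5, 0.8, 0.1]
finger_gap: 0.0854
```

Call:
step_arm(moves=[[0,0,0,0,0,0,1],[0,0,0,0,0,0,1],[0,0,0,0,0,0,0.6],[0,0,0,0,0,0,0.6],[0,0,0,0,0,0,0.6]])

```text
time: 14.82
ee_pos: [0.3699, -0.3024, 0.0136]
orientation: [-1.174, 1.233, 1.169]
wrist_force: [-0.4, -0.3, 0.7]
finger_gap: 0.0681
```

Call:
step_arm(moves=[[0,0,-0.005,0,0,0,0.6],[0,0,-0.011,0,0,0,0.6],[0,0,-0.011,0,0,0,-1],[0,0,-0.011,0,0,0,-1],[0,0,-0.011,0,0,0,-1]])

```text
time: 15.23
ee_pos: [0.3688, -0.3016, 0.0044]
orientation: [-1.171, 1.233, 1.172]
wrist_force: [-0.6, 0.5, 4.8]
finger_gap: 0.0575
```

Call:
step_arm(moves=[[0,0,0,0,0,0,-1],[0,0,0,0,0,0,-1],[0,0,0,0,0,0,-1],[0,0,0,0,0,0,-1],[0,0,0,0,0,0,-1]])

```text
time: 15.65
ee_pos: [0.3688, -0.3015, 0.0044]
orientation: [-1.171, 1.233, 1.172]
wrist_force: [-2.0, 0.6, 5.4]
finger_gap: 0.0572
```

Call:
step_arm(moves=[[0,0,0.02,0,0,0,-1],[0,0,0.06,0,0,0,-1],[0,0,0.11,0,0,0,-1],[0,0,0.16,0,0,0,-1],[0,0,0.2,0,0,0,-1]])

```text
time: 16.07
ee_pos: [0.3693, -0.302, 0.1563]
orientation: [-1.173, 1.233, 1.17]
wrist_force: [0.3, -0.2, -0.9]
finger_gap: 0.0567
```

Call:
step_arm(moves=[[0.018,0.037,0,0,0,0,-1],[0.036,0.074,0,0,0,0,-1],[0.053,0.111,0,0,0,0,-1],[0.07,0.148,0,0,0,0,-1],[0.088,0.185,0,0,0,0,-1]])

```text
time: 16.48
ee_pos: [0.4351, -0.1617, 0.1539]
orientation: [-1.171, 1.233, 1.172]
wrist_force: [0.8, -0.7, 0.1]
finger_gap: 0.057
```

Call:
step_arm(moves=[[0.018,0.037,0,0,0,0,-1],[0.036,0.074,0,0,0,0,-1],[0.053,0.111,0,0,0,0,-1],[0.07,0.148,0,0,0,0,-1],[0.088,0.185,0,0,0,0,-1]])

```text
time: 16.9
ee_pos: [0.501, -0.0228, 0.1536]
orientation: [-1.171, 1.234, 1.172]
wrist_force: [-0.1, -1.0, -1.8]
finger_gap: 0.0572
```

Call:
step_arm(moves=[[0.018,0.037,0,0,0,0,-1],[0.036,0.074,0,0,0,0,-1],[0.053,0.111,0,0,0,0,-1],[0.07,0.148,0,0,0,0,-1],[0.088,0.185,0,0,0,0,-1]])

```text
time: 17.32
ee_pos: [0.5671, 0.1159, 0.1535]
orientation: [-1.171, 1.234, 1.173]
wrist_force: [-0.3, -0.4, -0.6]
finger_gap: 0.0569
```

Run:
```python
from h import *
M["sp"]=np.vstack([M["base"],disc(.005,0,.062)])
print("WRIST");look("spindle","sp",[.633,.253,.02],(0,),0,"pics/w5.png")
```

```text
WRIST
fit (array([ 0.632 ,  0.2532, -0.0079]), np.float64(0.977))
t 17.4167 tcp [0.569  0.1183 0.1534] jaw 87.3 gap 0.0574 F [ 1.6 -0.5 -0.7]
```

View pics/w5.png

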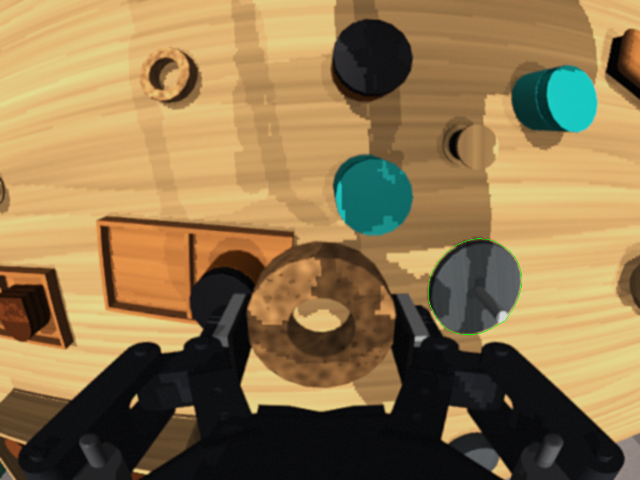

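Picture 8: the wheel is held level (320,315), and the spindle at (475,287) fits at (0.632, 0.253), agreeing with the other cameras.

Call:
step_arm(moves=[[0.02,0.045,0,0,0,0,-1],[0.042,0.09,0,0,0,0,-1],[0.063,0.135,0,0,0,0,-1],[0.084,0.179,0,0,0,0,-1],[0.084,0.179,0,0,0,0,-1]])

```text
time: 17.83
ee_pos: [0.6327, 0.2544, 0.153]
orientation: [-1.172, 1.226, 1.174]
wrist_force: [1.0, -1.0, -0.3]
finger_gap: 0.0576
```

Call:
step_arm(moves=[[0,0,0,0,0,0,-1],[0,0,0,0,0,0,-1],[0,0,0,0,0,0,-1],[0,0,-0.03,0,0,0,-1],[0,0,-0.06,0,0,0,-1]])

```text
time: 18.25
ee_pos: [0.6311, 0.2474, 0.1108]
orientation: [-1.172, 1.23, 1.168]
wrist_force: [0.2, -0.8, -1.5]
finger_gap: 0.0574
```

Run:
```python
from h import *
p=wrist();s=get_state();print(s["ee_pos"],s["time"])
im=cv2.resize(p["pixels"][180:400,180:380,::-1],None,fx=2.5,fy=2.5)
cv2.imwrite("pics/w6.png",im)
```

```text
[0.62729244 0.24627551 0.1045579 ] 18.3
```

View pics/w6.png

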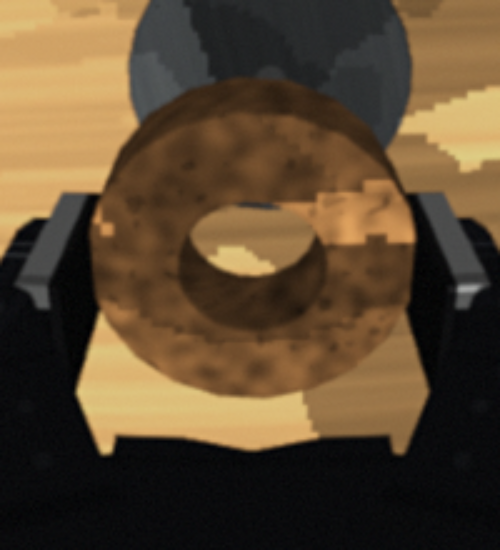

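Call:
step_arm(moves=[[0,0,0,0,0,0,-1],[0,0,0,0,0,0,-1],[0,0,0,0,0,0,-1],[0,0,0,0,0,0,-1],[0,0,0,0,0,0,-1]])

```text
time: 18.72
ee_pos: [0.6309, 0.2487, 0.1106]
orientation: [-1.172, 1.231, 1.17]
wrist_force: [0.2, 0.4, -0.8]
finger_gap: 0.0568
```

Run:
```python
from h import *
s=get_state();print(s["ee_pos"],s["qd"].round(3))
V=[]
for n in("scene","side"):
    p=capture(n);s=get_state();c=proj(p,s["ee_pos"][None])[0];k=near(p,"wheel_large",c,30)
    if k is not None: V.append((p,k));print(n,fit(M["wheel_large"],V[-1:],(0,),s["ee_pos"][2]-.0045),s["ee_pos"])
```

```text
[0.63093003 0.24872833 0.1106455 ] [ 0.003  0.004  0.007  0.001 -0.002 -0.001]
scene (array([6.328e-01, 2.480e-01, 4.000e-04]), np.float64(0.912)) [0.63071548 0.24878113 0.1103638 ]
side (array([0.6298, 0.2531, 0.008 ]), np.float64(0.636)) [0.63044259 0.24884089 0.10986796]
```

Call:
step_arm(moves=[[0.0015,0.005,0,0,0,0,-1],[0.0015,0.005,-0.02,0,0,0,-1],[0.0015,0.005,-0.04,0,0,0,-1],[0.0015,0.005,-0.06,0,0,0,-1],[0.0015,0.005,-0.08,0,0,0,-1]])

```text
time: 19.33
ee_pos: [0.6315, 0.2529, 0.0487]
orientation: [-1.172, 1.232, 1.172]
wrist_force: [-0.5, 0.2, -0.3]
finger_gap: 0.0571
```

Call:
step_arm(moves=[[0,0,-0.015,0,0,0,-1],[0,0,-0.03,0,0,0,-1],[0,0,-0.038,0,0,0,-1],[0,0,-0.042,0,0,0,-1],[0,0,-0.042,0,0,0,-1]])

```text
time: 19.75
ee_pos: [0.6313, 0.2525, 0.0174]
orientation: [-1.171, 1.233, 1.172]
wrist_force: [0.5, -1.0, -0.6]
finger_gap: 0.057
```

Call:
step_arm(moves=[[0,0,0,0,0,0,-1],[0,0,0,0,0,0,-1],[0,0,0,0,0,0,-1],[0,0,0,0,0,0,-1],[0,0,0,0,0,0,-1]])

```text
time: 20.17
ee_pos: [0.6315, 0.2525, 0.0181]
orientation: [-1.172, 1.232, 1.171]
wrist_force: [0.8, -1.1, -0.9]
finger_gap: 0.0574
```

Call:
step_arm(moves=[[0,0,-0.002,0,0,0,-1],[0,0,-0.002,0,0,0,-1],[0,0,-0.002,0,0,0,0.7],[0,0,-0.002,0,0,0,0.7],[0,0,-0.002,0,0,0,0.7]])

```text
time: 20.58
ee_pos: [0.6312, 0.2524, 0.0162]
orientation: [-1.172, 1.233, 1.172]
wrist_force: [-0.1, 0.5, 0.0]
finger_gap: 0.0724
```

Call:
step_arm(moves=[[0,0,0.01,0,0,0,0.7],[0,0,0.04,0,0,0,0.7],[0,0,0.09,0,0,0,0.7],[0,0,0.14,0,0,0,0.7],[0,0,0.18,0,0,0,0.7]])

```text
time: 21.0
ee_pos: [0.6319, 0.2526, 0.1545]
orientation: [-1.172, 1.23, 1.17]
wrist_force: [0.5, 0.1, 0.2]
finger_gap: 0.0728
```

Run:
```python
from h import *
look("wheel_large","wheel_large",[.632,.253,.02],(0,),.012,"pics/w7.png")
```

```text
fit (array([0.6319, 0.2526, 0.0058]), np.float64(0.978))
t 21.1 tcp [0.6351 0.2536 0.1588] jaw 87.1 gap 0.0725 F [ 1.2 -0.2  0.9]
```

View pics/w7.png

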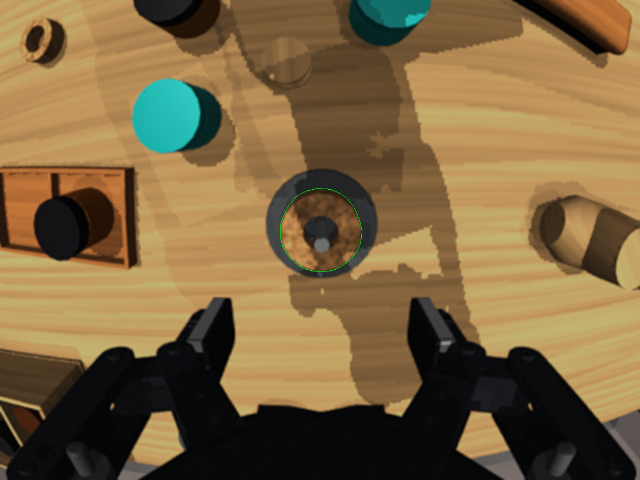

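Picture 10: the large wheel lies flat on the base (320,230) with the pin through its hole. Next, the small wheel.

Call:
step_arm(moves=[[-0.026,-0.034,0,0,0,0,0.7],[-0.052,-0.067,0,0,0,0,0.7],[-0.078,-0.1,0,0,0,0,0.7],[-0.104,-0.134,0,0,0,0,0.7],[-0.13,-0.168,0,0,0,0,0.7]])

```text
time: 21.52
ee_pos: [0.5322, 0.1255, 0.1508]
orientation: [-1.172, 1.233, 1.173]
wrist_force: [0.8, 0.1, -0.3]
finger_gap: 0.0728
```

Call:
step_arm(moves=[[-0.03,-0.04,0,0,0,0,0.7],[-0.065,-0.084,0,0,0,0,0.7],[-0.1,-0.128,0,0,0,0,0.7],[-0.13,-0.168,-0.01,0,0,0,0.7],[-0.13,-0.168,-0.02,0,0,0,0.7]])

```text
time: 21.93
ee_pos: [0.4309, -0.0032, 0.1358]
orientation: [-1.168, 1.24, 1.171]
wrist_force: [-0.6, 0.4, 0.1]
finger_gap: 0.0726
```

Call:
step_arm(moves=[[0,0,0,0,0,0,0.7],[0,0,0,0,0,0,0.7],[0,0,0,0,0,0,0.7],[0,0,0,0,0,0,0.7],[0,0,0,0,0,0,0.7]])

```text
time: 22.35
ee_pos: [0.4372, 0.0012, 0.1364]
orientation: [-1.173, 1.231, 1.173]
wrist_force: [0.2, 0.2, 0.4]
finger_gap: 0.0726
```

Run:
```python
from h import *
look("wheel_small","wheel_small",[.437,0,.011],(0,),0)
```

```text
fit (array([0.4359, 0.0012, 0.0071]), np.float64(0.973))
t 22.45 tcp [0.4369 0.0011 0.1362] jaw 87.2 gap 0.0726 F [-0.4 -0.5 -0.1]
```

Call:
step_arm(moves=[[-0.001,0,-0.05,0,0,0,0.7],[-0.001,0,-0.1,0,0,0,0.7],[-0.001,0,-0.14,0,0,0,0.6],[-0.001,0,-0.165,0,0,0,0.5],[-0.001,0,-0.165,0,0,0,0.5]])

```text
time: 22.87
ee_pos: [0.4326, 0.0012, 0.0093]
orientation: [-1.167, 1.238, 1.179]
wrist_force: [-0.1, 0.9, 0.5]
finger_gap: 0.0641
```

Call:
step_arm(moves=[[0,0,-0.005,0,0,0,0.5],[0,0,-0.009,0,0,0,0.5],[0,0,-0.009,0,0,0,0.5],[0,0,-0.009,0,0,0,0.5],[0,0,-0.009,0,0,0,-1]])

```text
time: 23.28
ee_pos: [0.4364, 0.0003, 0.0067]
orientation: [-1.173, 1.231, 1.17]
wrist_force: [0.3, 0.3, -0.1]
finger_gap: 0.0535
```

Call:
step_arm(moves=[[0,0,0,0,0,0,-1],[0,0,0,0,0,0,-1],[0,0,0,0,0,0,-1],[0,0,0,0,0,0,-1],[0,0,0,0,0,0,-1]])

```text
time: 23.7
ee_pos: [0.4363, 0.0003, 0.0071]
orientation: [-1.173, 1.231, 1.17]
wrist_force: [-1.7, 0.8, 9.4]
finger_gap: 0.0415
```

Call:
step_arm(moves=[[0,0,0.02,0,0,0,-1],[0,0,0.06,0,0,0,-1],[0,0,0.11,0,0,0,-1],[0,0,0.16,0,0,0,-1],[0,0,0.2,0,0,0,-1]])

```text
time: 24.12
ee_pos: [0.4359, 0.0004, 0.1587]
orientation: [-1.173, 1.231, 1.169]
wrist_force: [0.9, -0.1, -1.2]
finger_gap: 0.0412
```

Call:
step_arm(moves=[[0.026,0.034,0,0,0,0,-1],[0.052,0.067,0,0,0,0,-1],[0.078,0.1,0,0,0,0,-1],[0.104,0.134,0,0,0,0,-1],[0.13,0.168,0,0,0,0,-1]])

```text
time: 24.53
ee_pos: [0.5336, 0.1276, 0.1563]
orientation: [-1.172, 1.232, 1.171]
wrist_force: [-0.1, -0.6, -0.0]
finger_gap: 0.0416
```

Call:
step_arm(moves=[[0.03,0.04,0,0,0,0,-1],[0.06,0.08,0,0,0,0,-1],[0.09,0.118,0,0,0,0,-1],[0.115,0.15,0,0,0,0,-1],[0.131,0.168,0,0,0,0,-1]])

```text
time: 24.95
ee_pos: [0.633, 0.2556, 0.1556]
orientation: [-1.172, 1.23, 1.173]
wrist_force: [0.6, 0.4, -0.0]
finger_gap: 0.0414
```

Call:
step_arm(moves=[[0,0,0,0,0,0,-1],[0,0,-0.02,0,0,0,-1],[0,0,-0.035,0,0,0,-1],[0,0,-0.035,0,0,0,-1],[0,0,-0.035,0,0,0,-1]])

```text
time: 25.37
ee_pos: [0.6299, 0.2515, 0.1285]
orientation: [-1.171, 1.236, 1.173]
wrist_force: [1.6, -0.0, -0.7]
finger_gap: 0.0413
```

Call:
step_arm(moves=[[0,0,0,0,0,0,-1],[0,0,0,0,0,0,-1],[0,0,0,0,0,0,-1],[0,0,0,0,0,0,-1],[0,0,0,0,0,0,-1]])

```text
time: 25.78
ee_pos: [0.6314, 0.2524, 0.1299]
orientation: [-1.172, 1.232, 1.171]
wrist_force: [0.8, -0.2, -1.0]
finger_gap: 0.0412
```

Call:
step_arm(moves=[[0.0005,0,-0.02,0,0,0,-1],[0.0005,0,-0.04,0,0,0,-1],[0.0005,0,-0.06,0,0,0,-1],[0.0005,0,-0.08,0,0,0,-1],[0.0005,0,-0.095,0,0,0,-1]])

```text
time: 26.2
ee_pos: [0.6312, 0.2523, 0.057]
orientation: [-1.171, 1.234, 1.172]
wrist_force: [0.2, -0.0, -1.1]
finger_gap: 0.0414
```

Call:
step_arm(moves=[[0,0,-0.01,0,0,0,-1],[0,0,-0.018,0,0,0,-1],[0,0,-0.021,0,0,0,-1],[0,0,-0.021,0,0,0,-1],[0,0,-0.021,0,0,0,-1]])

```text
time: 26.62
ee_pos: [0.6321, 0.2526, 0.043]
orientation: [-1.172, 1.232, 1.171]
wrist_force: [-0.1, -0.2, -0.6]
finger_gap: 0.0413
```

Call:
step_arm(moves=[[0,0,-0.001,0,0,0,-1],[0,0,-0.002,0,0,0,-1],[0,0,-0.002,0,0,0,-1],[0,0,-0.002,0,0,0,-1],[0,0,-0.002,0,0,0,-1]])

```text
time: 27.03
ee_pos: [0.6318, 0.2525, 0.0412]
orientation: [-1.172, 1.232, 1.171]
wrist_force: [-0.6, 0.1, 1.0]
finger_gap: 0.0413
```

Call:
step_arm(moves=[[0,0,0,0,0,0,0.4],[0,0,0,0,0,0,0.4],[0,0,0,0,0,0,0.4],[0,0,0,0,0,0,0.4],[0,0,0.01,0,0,0,0.4]])

```text
time: 27.45
ee_pos: [0.6305, 0.2521, 0.0472]
orientation: [-1.171, 1.236, 1.173]
wrist_force: [-0.1, -0.4, -0.2]
finger_gap: 0.0599
```

Call:
step_arm(moves=[[0,0,0.02,0,0,0,0.4],[0,0,0.05,0,0,0,0.4],[0,0,0.09,0,0,0,0.6],[0,0,0.12,0,0,0,1],[0,0,0.15,0,0,0,1]])

```text
time: 27.87
ee_pos: [0.6319, 0.2525, 0.1632]
orientation: [-1.172, 1.231, 1.171]
wrist_force: [-0.5, -0.6, 0.0]
finger_gap: 0.0853
```

Run:
```python
from h import *
look("wheel_small","wheel_small",[.632,.253,.045],(0,),.034,"pics/w8.png")
```

```text
fit (array([0.6308, 0.2527, 0.009 ]), np.float64(0.959))
t 27.9667 tcp [0.6344 0.2533 0.1665] jaw 87.1 gap 0.0854 F [ 0.2  0.2 -0.5]
```

View pics/w8.png

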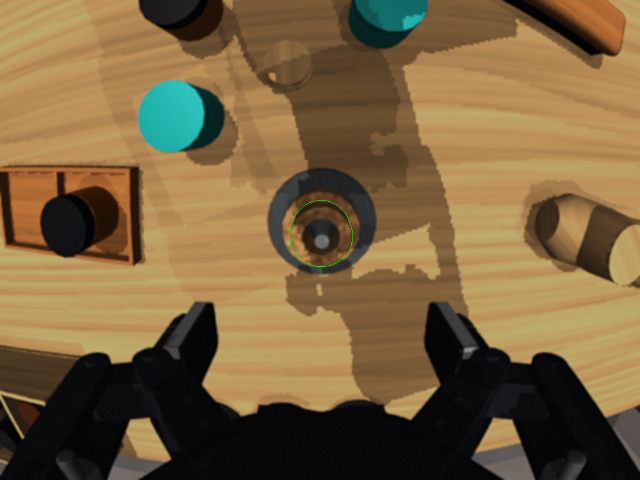

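Picture 11: the small wheel is on top (320,232) with the pin through both holes. Now the amber jar.

Call:
step_arm(moves=[[-0.045,-0.023,0,0,0,0,1],[-0.09,-0.047,0,0,0,0,1],[-0.135,-0.07,0,0,0,0,1],[-0.18,-0.094,0,0,0,0,1],[-0.22,-0.115,0,0,0,0,1]])

```text
time: 28.38
ee_pos: [0.4636, 0.1651, 0.1601]
orientation: [-1.171, 1.235, 1.173]
wrist_force: [0.2, -0.2, 0.1]
finger_gap: 0.0854
```

Call:
step_arm(moves=[[-0.027,-0.014,0,0,0,0,1],[-0.027,-0.014,0,0,0,0,1],[-0.027,-0.014,0,0,0,0,1],[-0.027,-0.014,0,0,0,0,1],[-0.027,-0.014,0,0,0,0,1]])

```text
time: 28.8
ee_pos: [0.4478, 0.1561, 0.161]
orientation: [-1.172, 1.232, 1.171]
wrist_force: [0.1, 0.6, -0.2]
finger_gap: 0.0856
```

Run:
```python
from h import *
look("jar","jar",[.447,.156,.03],(0,),0,"pics/w9.png")
```

```text
fit (array([0.4446, 0.1554, 0.0013]), np.float64(0.967))
t 28.9 tcp [0.4476 0.1561 0.1607] jaw 87.1 gap 0.0853 F [ 0.5  0.2 -0.3]
```

View pics/w9.png

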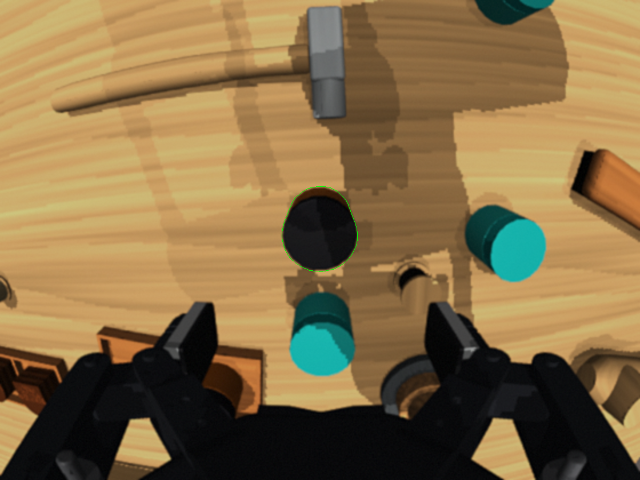

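Picture 12: the amber jar with the black lid is at (320,230). Teal neighbour at (322,335) and spool at (410,280) are clear of the jaw line.

Call:
step_arm(moves=[[-0.003,0,-0.04,0,0,0,1],[-0.003,0,-0.08,0,0,0,1],[-0.003,0,-0.12,0,0,0,1],[-0.003,0,-0.16,0,0,0,1],[-0.003,0,-0.18,0,0,0,1]])

```text
time: 29.32
ee_pos: [0.4428, 0.1556, 0.0227]
orientation: [-1.17, 1.237, 1.175]
wrist_force: [-1.2, 0.3, -0.9]
finger_gap: 0.0856
```

Call:
step_arm(moves=[[0,0,0,0,0,0,1],[0,0,0,0,0,0,1],[0,0,0,0,0,0,-1],[0,0,0,0,0,0,-1],[0,0,0,0,0,0,-1]])

```text
time: 29.73
ee_pos: [0.4454, 0.1559, 0.0272]
orientation: [-1.173, 1.23, 1.17]
wrist_force: [-0.1, -1.2, 7.8]
finger_gap: 0.0515
```

Call:
step_arm(moves=[[0,0,0,0,0,0,-1],[0,0,0,0,0,0,-1],[0,0,0,0,0,0,-1],[0,0,0,0,0,0,-1],[0,0,0,0,0,0,-1]])

```text
time: 30.15
ee_pos: [0.4456, 0.156, 0.0276]
orientation: [-1.173, 1.229, 1.169]
wrist_force: [-1.0, 0.7, 6.3]
finger_gap: 0.0505
```

Call:
step_arm(moves=[[0,0,0.02,0,0,0,-1],[0,0,0.05,0,0,0,-1],[0,0,0.09,0,0,0,-1],[0,0,0.13,0,0,0,-1],[0,0,0.15,0,0,0,-1]])

```text
time: 30.57
ee_pos: [0.4458, 0.156, 0.1422]
orientation: [-1.173, 1.227, 1.168]
wrist_force: [0.5, 0.1, -1.0]
finger_gap: 0.0503
```

Call:
step_arm(moves=[[0.014,-0.018,0,0,0,-0.036,-1],[0.028,-0.036,0,0,0,-0.071,-1],[0.041,-0.054,0,0,0,-0.106,-1],[0.054,-0.072,0,0,0,-0.142,-1],[0.068,-0.089,0,0,0,-0.177,-1]])

```text
time: 30.98
ee_pos: [0.4952, 0.0883, 0.139]
orientation: [-0.748, 1.438, 0.747]
wrist_force: [-0.3, 1.4, -1.3]
finger_gap: 0.0501
```

Call:
step_arm(moves=[[0.014,-0.018,0,0,0,-0.036,-1],[0.028,-0.036,0,0,0,-0.071,-1],[0.041,-0.054,0,0,0,-0.106,-1],[0.054,-0.072,0,0,0,-0.142,-1],[0.068,-0.089,0,0,0,-0.177,-1]])

```text
time: 31.4
ee_pos: [0.5462, 0.0214, 0.1388]
orientation: [-0.315, 1.547, 0.315]
wrist_force: [1.1, -0.2, -2.0]
finger_gap: 0.0504
```

Call:
step_arm(moves=[[0.014,-0.018,0,0,0,-0.036,-1],[0.028,-0.036,0,0,0,-0.071,-1],[0.041,-0.054,0,0,0,-0.106,-1],[0.054,-0.072,0,0,0,-0.142,-1],[0.068,-0.089,0,0,0,-0.177,-1]])

```text
time: 31.82
ee_pos: [0.5972, -0.0453, 0.1388]
orientation: [0.121, 1.567, -0.121]
wrist_force: [1.0, -0.2, -1.1]
finger_gap: 0.0502
```

Call:
step_arm(moves=[[0,0,0,0,0,0,-1],[0,0,0,0,0,0,-1],[0,0,0,0,0,0,-1],[0,0,0,0,0,0,-1],[0,0,0,0,0,0,-1]])

```text
time: 32.23
ee_pos: [0.5964, -0.0437, 0.1386]
orientation: [0.115, 1.568, -0.115]
wrist_force: [-0.0, 0.5, -1.6]
finger_gap: 0.0501
```

Run:
```python
from h import *
M["jt"]=np.vstack([M["tray"],disc(.026,.004,.062)+[0,.043,0]])
look("jar_tray","jt",[.605,-.001,.02],(-.145,0),0,"pics/w10.png")
```

```text
fit (array([ 0.6052,  0.0014, -0.1392]), np.float64(0.933))
t 32.3333 tcp [ 0.5967 -0.0439  0.1386] jaw -8.4 gap 0.0504 F [-0.1 -1.2 -1. ]
```

View pics/w10.png

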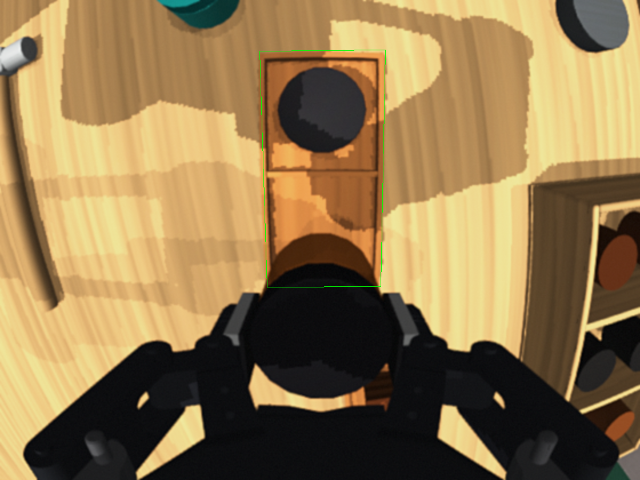

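Picture 13: the jar is held upright (320,330), the free compartment lies ahead below it, and the fixed jar (322,108) is out of the jaw line.

Call:
step_arm(moves=[[0.003,0.001,-0.02,0,0,0,-1],[0.003,0.001,-0.05,0,0,0,-1],[0.003,0.001,-0.08,0,0,0,-1],[0.003,0.001,-0.105,0,0,0,-1],[0.003,0.001,-0.12,0,0,0,-1]])

```text
time: 32.75
ee_pos: [0.5979, -0.0432, 0.0464]
orientation: [0.116, 1.571, -0.116]
wrist_force: [-0.6, -0.7, -1.9]
finger_gap: 0.0504
```

Call:
step_arm(moves=[[0,0,-0.008,0,0,0,-1],[0,0,-0.014,0,0,0,-1],[0,0,-0.019,0,0,0,-1],[0,0,-0.02,0,0,0,-1],[0,0,-0.02,0,0,0,-1]])

```text
time: 33.17
ee_pos: [0.5999, -0.0439, 0.034]
orientation: [0.116, 1.566, -0.117]
wrist_force: [0.1, 0.1, -1.4]
finger_gap: 0.0504
```

Call:
step_arm(moves=[[0,0,-0.001,0,0,0,-1],[0,0,-0.002,0,0,0,-1],[0,0,-0.002,0,0,0,-1],[0,0,-0.002,0,0,0,-1],[0,0,-0.002,0,0,0,-1]])

```text
time: 33.58
ee_pos: [0.5995, -0.0438, 0.0321]
orientation: [0.116, 1.567, -0.117]
wrist_force: [-0.1, 0.5, -2.2]
finger_gap: 0.0504
```

Call:
step_arm(moves=[[0,0,-0.001,0,0,0,-1],[0,0,-0.001,0,0,0,-1],[0,0,-0.001,0,0,0,0.5],[0,0,-0.001,0,0,0,0.5],[0,0,-0.001,0,0,0,0.5]])

```text
time: 34.0
ee_pos: [0.5996, -0.0439, 0.0312]
orientation: [0.116, 1.567, -0.117]
wrist_force: [-0.2, -0.3, -0.3]
finger_gap: 0.0642
```

Call:
step_arm(moves=[[0,0,0.01,0,0,0,0.5],[0,0,0.04,0,0,0,0.5],[0,0,0.09,0,0,0,0.5],[0,0,0.14,0,0,0,0.5],[0,0,0.19,0,0,0,0.5]])

```text
time: 34.42
ee_pos: [0.599, -0.0437, 0.1755]
orientation: [0.117, 1.568, -0.116]
wrist_force: [0.2, -0.6, 0.5]
finger_gap: 0.0636
```

Call:
step_arm(moves=[[0,0,0,0,0,0,0.5],[0,0,0,0,0,0,0.5],[0,0,0,0,0,0,0.5],[0,0,0,0,0,0,0.5],[0,0,0,0,0,0,0.5]])

```text
time: 34.83
ee_pos: [0.5983, -0.0436, 0.1719]
orientation: [0.117, 1.571, -0.116]
wrist_force: [0.0, 0.6, 0.4]
finger_gap: 0.0642
```

Run:
```python
from h import *
look("jar","jar",[.599,-.043,.03],(0,),.004,"pics/w11.png")
A=capture("scene");im=cv2.resize(A["pixels"][140:350,80:470,::-1],(640,345))
cv2.imwrite("pics/end.png",np.vstack([im,cv2.resize(cv2.imread("pics/w11.png")[:300],(532,250)) if 0 else cv2.copyMakeBorder(cv2.resize(cv2.imread("pics/w11.png"),(330,248)),0,0,0,310,0)]))
```

```text
fit (array([ 0.6004, -0.0426, -0.001 ]), np.float64(0.984))
t 34.9333 tcp [ 0.5987 -0.0437  0.1722] jaw -8.5 gap 0.0637 F [ 0.4 -0.5 -0.4]
```

View pics/end.png

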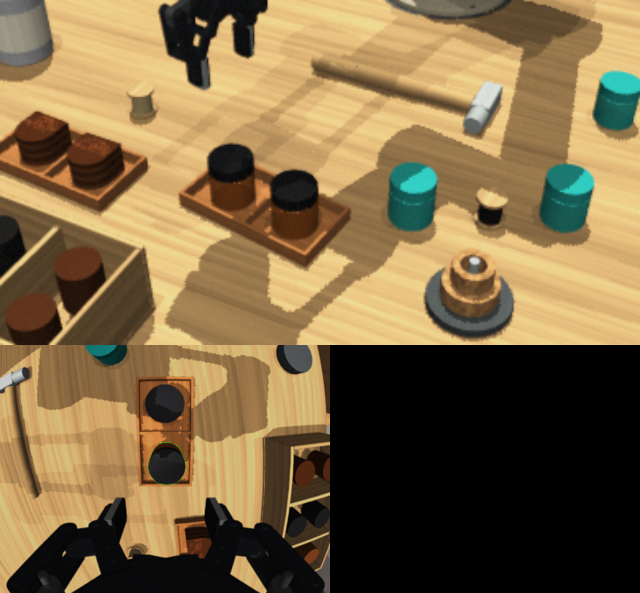

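Picture 14: both heels sit flat in their tray at (42,138) and (95,160). Both jars stand upright in the jar tray at (232,177) and (295,204). Both wheels are stacked on the spindle at (470,290), and the gripper is clear.

```bash
python3 -c "
from plant import *
print(finish_job(),get_state()['time'])"
```

```text
the job is handed in; nothing more can be done
the job is handed in; nothing more can be done
```

The job is done and handed in, in the order asked, at about 35 s of the 109 s allowed; the hand-in call reports no verdict.

- **Heels:** both lie flat and the same way up, one in each compartment. Each sat within about 4 mm of its compartment's centre.
- **Wheels:** the large wheel is flat on the spindle base and the small one flat on top of it. The pin runs through both, and each is within about 2 mm of the spindle axis.
- **Jar:** the amber cream jar stands upright in the free compartment, about 2 mm from its centre. I kept it upright throughout.

The last pictures showed everything released and the gripper well clear, about 17 cm above the bench. No check failed. The tool-position readings wandered by up to about 6 mm for a moment after moves, so I let the arm settle before the wheel and jar placements. The side camera's view of the large wheel while it was held was poor (overlap 0.64), so I did not use it.

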